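Reset a bench pressure regulator and lock the setting

ROBOT

A 6-joint arm with a two-finger parallel gripper is mounted at the origin on a cart in front of the work surface, level with it; the furniture and walls round the work are solid. World frame = base frame: x ahead of the robot, y to its left, z up, the work surface at z = 0. Lengths are in mm, angles in rad, forces in N, time in s.
With the tool pointing down it reaches from about 350 to 875 mm from the base axis. Payload 4.2 kg.
Tool frame: the origin (TCP) lies between the finger pads; the fingertips stand 25 mm ahead of it and the grasp point (between the pads) lies 6 mm ahead of it; z points along the fingers, y is the line along which they close (so a half turn about z gives the same grasp; the last joint's range is limited). The gripper opens to 85 mm and grips with 20 to 120 N. Pads are 22 mm wide; open, the fingers measure 114 mm over their backs; the gripper's body (76 mm by 85 mm) begins 54 mm behind the grasp point. The pads swing forward as they close: fully open they stand 13 mm farther back than shut.
Start: joints at [1.59, 0.385, 0.008, 0, -1.194, -0.259], TCP at [148.411, 607.103, 256.312] pointing down, gripper open.
Joint ranges: [-3.14, 3.14], [-1.21, 2.06], [-1.07, 1.41], [-3.16, 2.05], [-2.99, -0.16], [-3.1, 3.1]. Speed limits (rad/s): [2.79, 2.79, 3.14, 3.14, 3.14, 3.14].

INTERFACE

Orientations are given as a unit quaternion [x, y, z, w].
In Python, from bench import arm gives the robot as it stands.
- The arm moves only by the shell command python3 -m pendant 'ROWS'. ROWS is JSON, a list of rows, each a list of 7 numbers: the shift along the tool's x, y, z in m, then the turn, a rotation vector about the tool's x, y, z in degrees, then the finger opening in m, from 0 to 0.0854. In form: [[x, y, z, wx, wy, wz, fingers], ...]. A call has 1 to 12 rows; each row shifts and turns the commanded pose from where the row before left it, along the tool's axes as they then stand; what a row does not reach is not made up. A row lasts 1/10 s, in which the tool goes at most 50 mm and 8.59 degrees, less where a joint would pass 70% of its speed; a pose out of reach is approached as far as the arm can. A call is refused whole if a number of a shift passes 0.05 or a number of a turn 8.59, either way. A call with a gripper value outside its range is refused whole. The fingers move at their own pace and stop on an object; the grip force is fixed at half the most. Time passes only in rows, so rows that do not move let the fingers close. It gives the time, the measured TCP pose, the force, the opening and the grip force at its end, in the units of the state.
- arm.read_state(): the state, without advancing time (a new reading comes with each control period).
- arm.get_image(name): name is "scene" or "top" or "wrist"; returns a dict with "image" (384x512x3 uint8, red, green, blue), "fx", "fy", "cx", "cy" (pixels), "xyz" and "rotation" of the camera in the world. Camera axes: x right, y down, z forward; pixel columns grow to the right and rows downward; lengths in mm; the calibration is good to about 2 mm. A picture is of the moment at which its call begins. There is no depth.
- arm.job_done(): hands the job in; it is judged then, once.
The state is a dict: "clock": time; "joints": joint angles; "joint_vel": joint speeds; "joint_efforts": joint torques, N m; "position": TCP position; "ee_rot": TCP orientation; "contact_force": force on the tool from outside, world axes, zero at the start; "wrist_torque": the same for the moment, N m; "gripper_width": finger opening in mm; "grasp_force": force on a finger pad.
Only numpy, scipy, OpenCV 4.12 (cv2) and the standard library are available. Lean on these libraries where they do the work, as an engineer would, in place of code of your own. Each camera call takes 0.05 s, during which the arm holds its last target. There are 200 camera calls.

TASK

Reset the pressure regulator: slacken its brass lock nut by the nut's handle until it is free, turn the black adjusting knob until the gauge's black needle lies on the red set hand, then pull the lock nut tight again with about 14 N at the grip of its handle, never more than 24 N. A nut pulled too tight drags the knob round with it, so make sure that the needle still lies on the red hand when the nut is tight, and leave the things round the regulator where they are.

Things in the scene. Friction and masses are not known exactly. Their poses are not given: they have to be found in the camera images.
- regulator: bench pressure calibrator, fixed: dark plate 205 x 205 mm, top 14 mm high, with an air reservoir (grey cylinder) at its left (+y) and a gauge at its front (-x). Origin: on the table under the vertical axis of the regulator's spindle, which carries lock nut and knob; x away from the gauge, z up. Nothing within 60 mm of the axis but nut, handle and knob is over 85 mm high
- bonnet: grey tapering housing, 54 mm wide at the foot, 37 mm at the top, fixed on the regulator, same axis and origin. Its flat top with a springy brown fibre washer, 90 mm over the table (0.5 mm more or less from case to case), is the seat of the lock nut
- lock_nut: brass lock nut, 38 mm wide, 14 mm high, round the spindle under the knob, with a level radial handle. Origin: on the axis at its lower face; x axis along the handle. Clockwise from above tightens (10 mm a turn). Found nipped, lightly or firmly; 1 rad anticlockwise frees it. Resistance grows as it bites; read the pull while it moves, since friction holds it at rest and the force fades
- handle_grip (a point): middle of the black grip of the lock nut's handle: 14 mm thick, 23 mm long, 58 mm out from the axis, its centre about 97 mm over the table; free space 25 mm under it and beside it. The steel bar from nut to grip is 8 mm thick. Moves with the nut
- knob_grip (a point): middle of the black ribbed adjusting knob on the axis: 23 mm wide, 22 mm high, centre 135 mm over the table, top at 146 mm; sinks 2 mm a turn. Turns with about 0.17 N m when the nut is slack, harder when it is tight. Clockwise from above drives the needle clockwise, 0.8 rad for each rad of the knob
- needle (a joint): angle of the gauge's black needle (rad), clockwise from the zero mark at the dial's lower left; 0 to 4.71. It follows the knob
- needle_tip (a point): tip of the black needle, 24 mm from the dial's centre; x axis along the needle
- set_hand (a joint): angle of the gauge's red set hand (rad), counted like the needle's; fixed under the glass, it marks the wanted pressure, 0.5 to 1.9 rad clockwise of the needle's start
- set_hand_tip (a point): tip of the red set hand, 24 mm from the dial's centre; x axis along the hand
- dial_centre (a point): centre of the gauge's glass, 65 mm wide, in front of the regulator, tilted back to face the robot and up; large marks 0.47 rad apart, small marks 0.094 rad
- transducer_1: bystander: loose pressure transducer, 239 mm long, 28 mm high, lying to the left of the plate; origin at its middle, on the table
- screwdriver: bystander: loose screwdriver with a yellow handle, 150 mm long, lying to the right of the plate; origin at its middle, on the table
- dropper_bottle: bystander: loose amber dropper bottle, 31 mm wide, 87 mm tall, standing behind the plate; origin at the middle of its foot

How it is judged (in metres and radians):
On the way, in this order (a step that is already met when the one before it is completed fails the run):
1. the lock nut is slackened until it no longer presses on its seat (contact force between lock_nut and bonnet below 1 N), for 0.3 s.
2. with the nut slack, the needle is brought onto the red hand (contact force between lock_nut and bonnet below 5 N and angle between the x axis of needle_tip and the x axis of set_hand_tip, either way round below 0.15 rad), for 0.2 s.
At the end, for the whole second after the job is handed in: the needle lies on the red set hand (within 0.12 rad, about one small mark) and the lock nut is tight: it presses on its seat with over 60 N, which a pull of about 14 N at the handle gives with some to spare (angle between the x axis of needle_tip and the x axis of set_hand_tip, either way round below 0.12 rad and contact force between lock_nut and bonnet above 60 N); the robot touches nothing.
It fails at once if the lock nut is overtightened (over 130 N on its seat, a pull of more than 24 N at the handle) (contact force between lock_nut and bonnet above 130 N).
It fails at once if a bystander is pushed away or the bottle is knocked over (distance of any of transducer_1, screwdriver, dropper_bottle from where it was at the start of the episode above 0.03 m or angle between dropper_bottle's own z axis and vertical above 0.5 rad).
It also fails if it takes over 58 s, if anything falls off the work surface, if the arm or the gripper's body presses on something with over 40 N, if the wrist force passes 120 N, or if a joint passes its speed limit or range.

## Working session

There is one attempt and no reset: what is moved stays moved. The work goes in short steps, Python scripts to look and compute and a shell command to move; the robot and the scene stay as the last step left them, time stands still between calls to the robot, and variables do not carry over. Pictures are saved under pics/ and viewed, at most 10 in all, crops included, and the job is handed in when it is done.

```bash
mkdir -p pics; ls
python3 - <<'E'
from bench import arm
import cv2,numpy as np
s=arm.read_state();print(s)
ims=[]
for n in("scene","top"):
    d=arm.get_image(n);np.savez(f'pics/{n}0.npz',**d);cv2.imwrite(f'pics/{n}0.png',d["image"][:,:,::-1]);print(n,d["fx"],d["cx"],d["cy"],d["xyz"],d["rotation"]);ims.append(d["image"][:,:,::-1])
E
```

```text
pics
{'clock': 0.0, 'joints': array([ 1.58959420e+00,  3.85560190e-01,  6.59553163e-03, -4.77877162e-04,
       -1.19403242e+00, -2.58615333e-01]), 'joint_vel': array([-0.00119541,  0.00081431, -0.00091527,  0.00142327, -0.00069048,
       -0.0013959 ]), 'joint_efforts': array([ 3.44057644e-04, -3.92283154e+01,  1.88396269e+01,  4.18603912e+00,
       -4.68648796e-03,  4.55677224e-06]), 'position': array([148.30316253, 606.5855293 , 255.2106312 ]), 'ee_rot': array([ 9.92808383e-01, -1.19709039e-01, -6.78093910e-05,  1.12051159e-03]), 'contact_force': array([ 0.1281057 , -0.54031136,  0.98826886]), 'wrist_torque': array([-0.01446656, -0.02305064,  0.01082655]), 'grasp_force': 0.0, 'gripper_width': 85.16080956198923}
scene 408.263349871785 254.2145006749312 183.08624612345153 [ 136.29125707 -570.48894111  617.82229024] [ 0.85099865 -0.26064305  0.14435602 -0.43246715]
top 463.1153105843662 248.9861268381524 193.57368048006788 [ 425.24155418   47.10384566 1176.65958519] [-0.69802555  0.71274975 -0.04961131  0.04782089]
```

View pics/scene0.png

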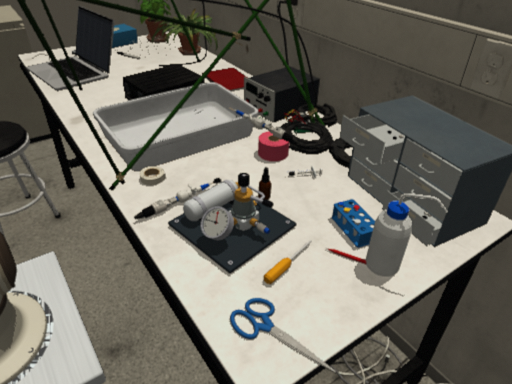

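View pics/top0.png

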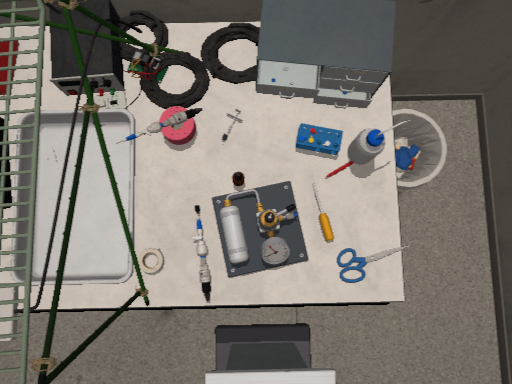

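```bash
cat > h.py <<'E'
import numpy as np,cv2
from scipy.spatial.transform import Rotation as R
def load(n): return dict(np.load(f'pics/{n}.npz'))
def Rm(d):
    r=np.array(d["rotation"]); return R.from_quat(r).as_matrix() if r.size==4 else r
def ray(d,u,v):
    w=Rm(d)@np.array([(u-d["cx"])/d["fx"],(v-d["cy"])/d["fy"],1]); return np.array(d["xyz"]),w/np.linalg.norm(w)
def plane(d,u,v,z):
    o,w=ray(d,u,v); return o+w*(z-o[2])/w[2]
def tri(d1,p1,d2,p2):
    o,a=ray(d1,*p1);q,b=ray(d2,*p2)
    st=np.linalg.lstsq(np.c_[a,-b],q-o,rcond=None)[0]
    A=o+a*st[0];B=q+b*st[1]; return (A+B)/2,np.linalg.norm(A-B)
def proj(d,p):
    c=Rm(d).T@(np.array(p)-d["xyz"]); return c[0]/c[2]*d["fx"]+d["cx"],c[1]/c[2]*d["fy"]+d["cy"]
E
python3 - <<'E'
from h import *
s=load('scene0');t=load('top0')
for a in[(118,180),(240,37),(335,10)]:
    for b in[(90,105),(143,292),(45,365)]:
        p,e=tri(s,a,t,b);print(a,b,p.round(),e.round())
print(tri(s,(243,180),t,(268,215)))
c1=cv2.resize(s["image"][160:270,160:310],None,fx=5,fy=5,interpolation=2)[:, :, ::-1]
c2=cv2.resize(t["image"][170:285,195:345],None,fx=5,fy=5,interpolation=2)[:, :, ::-1]
cv2.imwrite('pics/c1.png',c1);cv2.imwrite('pics/c2.png',c2)
E
```

```text
(118, 180) (90, 105) [585. 424.  13.] 460.0
(118, 180) (143, 292) [345. 309.  14.] 6.0
(118, 180) (45, 365) [276. 493. -33.] 235.0
(240, 37) (90, 105) [731. 350. 301.] 6.0
(240, 37) (143, 292) [467. 147. 415.] 231.0
(240, 37) (45, 365) [428. 201. 469.] 387.0
(335, 10) (90, 105) [780. 232. 395.] 242.0
(335, 10) (143, 292) [506.  52. 505.] 377.0
(335, 10) (45, 365) [466.  76. 579.] 509.0
(array([518.54591296,   1.96478521, 130.03203995]), np.float64(4.528003703070904))
```

View pics/c1.png

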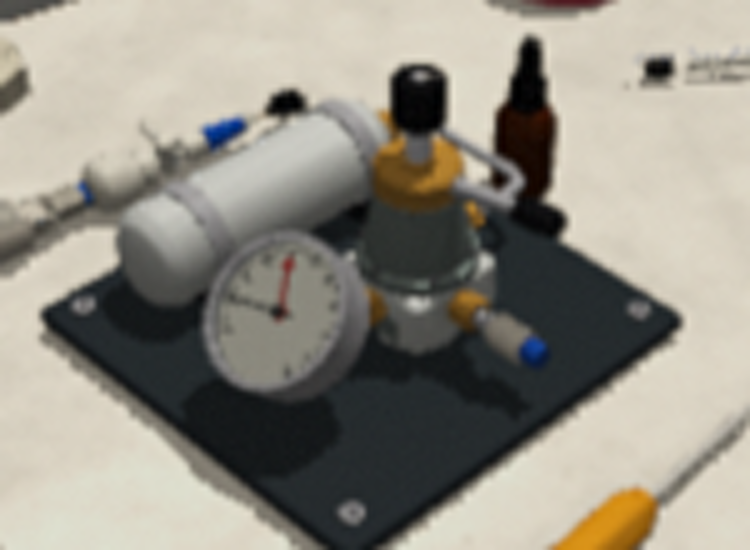

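View pics/c2.png

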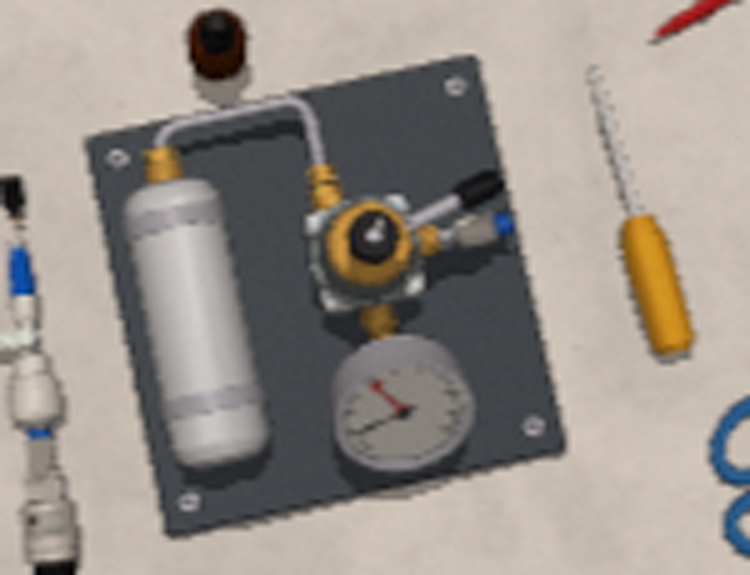

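Run:
```python
from bench import arm
from h import *
s=load('scene0');t=load('top0')
d=arm.get_image('wrist');np.savez('pics/w0.npz',**d);print(d['xyz'],d['fx'])
a=cv2.resize(s["image"][0:200,0:360],None,fx=2.2,fy=2.2)
b=cv2.resize(t["image"][:,:180],None,fx=.5*1.04,fy=.5*1.04)
b=np.hstack([cv2.resize(t["image"][:,:170],(177,160)) if 0 else t["image"][184:384,:170][:150],d["image"][::2,::2][:150],np.zeros((150,366,3),np.uint8)])
w=max(a.shape[1],b.shape[1])
f=lambda x:np.hstack([x,np.zeros((x.shape[0],w-x.shape[1],3),np.uint8)])
o=np.vstack([f(a),f(b)]);print(o.shape);cv2.imwrite('pics/p5.png',o[:,:,::-1])
print(proj(t,[0,0,0]),proj(t,[148,607,256]),proj(s,[148,607,256]))
```

```text
[219.38589506 589.78716197 372.96934013] 318.11509434579017
(590, 792, 3)
(np.float64(271.8722638026512), np.float64(436.96611499987705)) (np.float64(-45.891918728293234), np.float64(412.834342094927)) (np.float64(-19.490785307349682), np.float64(65.22851047607992))
```

View pics/p5.png

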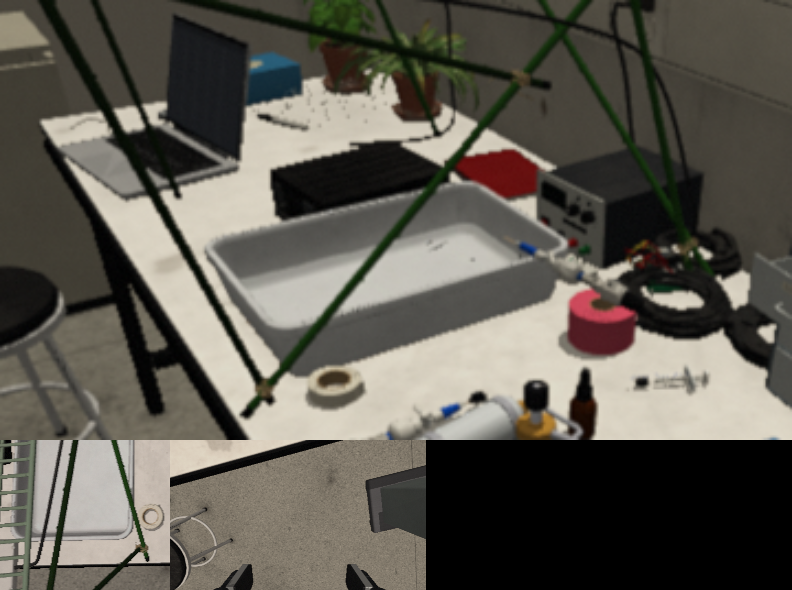

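Run:
```python
from h import *
s=load('scene0');t=load('top0')
def pl(d,p,q):
    o,a=ray(d,*p);_,b=ray(d,*q);return np.cross(a,b),o
def line(sp,tp):
    n1,o1=pl(s,*sp);n2,o2=pl(t,*tp);v=np.cross(n1,n2);v/=np.linalg.norm(v)
    p=np.linalg.lstsq(np.array([n1,n2]),np.array([n1@o1,n2@o2]),rcond=None)[0]
    p=p+v*((np.array([345,309,14])-p)@v); return p,v
for sp,tp in [(((118,178),(22,0)),((143,292),(98,332))),(((118,178),(240,37)),((143,292),(90,105)))]:
    p,v=line(sp,tp);v*=np.sign(v[2])
    for k in range(0,800,100):print((p+v*k).round(),end=' ')
    print()
```

```text
[344. 312.  14.] [323. 323. 111.] [301. 334. 208.] [279. 345. 305.] [258. 356. 402.] [236. 367. 499.] [214. 378. 596.] [193. 389. 693.] 
[339. 304.  23.] [421. 314.  80.] [503. 325. 137.] [584. 335. 193.] [666. 346. 250.] [748. 356. 306.] [830. 367. 363.] [912. 377. 420.]
```

```bash
python3 -m pendant '[[0,0.03,0,0,0,0,0.025],[0,0.04,0,0,0,0,0.025],[0,0.04,0,0,0,0,0.025],[0,0.04,0,0,0,0,0.025],[0,0.04,0,0,0,0,0.025],[0,0.03,0,0,0,0,0.025]]'; python3 -c "
from bench import arm
print(arm.read_state()['joints'])"
```

```text
clock: 0.75
position: [96.0, 390.9, 255.9]
ee_rot: [0.993, -0.12, -0.0, 0.0]
contact_force: [-0.3, -0.3, -0.0]
gripper_width: 25.0
grasp_force: 0.0
[ 1.73798522e+00 -5.99935120e-03 -4.91332991e-01 -4.90828721e-04
 -1.08631163e+00 -4.06955625e-01]
```

```bash
python3 -m pendant '[[0,0.03,0,0,0,0,0.025],[0,0.03,0,0,0,0,0.025],[0,0.012,0,0,0,0,0.025],[0,0,0,0,0,0,0.025]]'
python3 - <<'E'
from bench import arm
print(arm.read_state()['joints'])
from h import *
d=arm.get_image('scene');np.savez('pics/s1.npz',**d)
a=d["image"]
cv2.imwrite('pics/s1.png',a[:,:,::-1])
E
```

```text
clock: 1.15
position: [78.9, 322.6, 256.6]
ee_rot: [0.993, -0.119, -0.0, -0.001]
contact_force: [0.3, 0.9, -0.2]
gripper_width: 24.8
grasp_force: 0.0
[ 1.83275759e+00 -1.53041637e-01 -6.19179571e-01 -7.16485112e-05
 -1.10305895e+00 -5.00419271e-01]
```

View pics/s1.png

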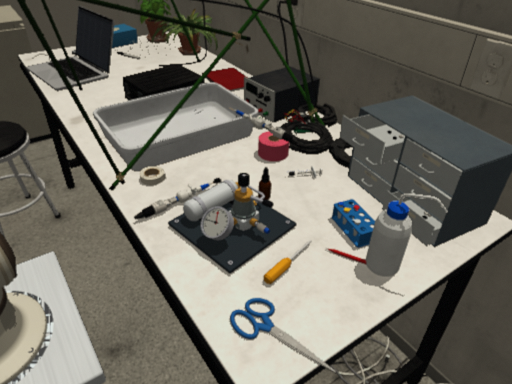

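```bash
python3 -m pendant '[[0.0462,0.0032,0,0,0,8,0.025],[0.0462,0.0032,0,0,0,8,0.025],[0.0462,0.0032,0,0,0,8,0.025],[0.0462,0.0032,0,0,0,8,0.025],[0.0462,0.0032,0,0,0,8,0.025]]';python3 -m pendant '[[0.0462,0.0032,0,0,0,8,0.025],[0.0462,0.0032,0,0,0,8,0.025],[0.0462,0.0032,0,0,0,8,0.025],[0.0462,0.0032,0,0,0,8,0.025],[0.0462,0.0032,0,0,0,8,0.025],[0,0,0,0,0,0,0.025]]'; python3 -c "
from bench import arm
print(arm.read_state()['joints'])"
```

```text
clock: 1.7
position: [270.4, 197.7, 256.5]
ee_rot: [0.891, -0.454, 0.0, -0.0]
contact_force: [1.6, 0.4, -1.4]
gripper_width: 24.8
grasp_force: 0.0
clock: 2.3
position: [332.3, -24.7, 256.0]
ee_rot: [-0.679, 0.734, 0.0, -0.001]
contact_force: [-0.3, 0.6, -0.1]
gripper_width: 24.7
grasp_force: 0.0
[ 4.26323630e-01 -1.48181370e-01 -6.17295617e-01  5.11690575e-04
 -1.10362354e+00 -5.04773819e-01]
```

Run:
```python
from h import *
s=load('scene0');t=load('top0')
def blob(d,u,v,w,th):
    m=(d["image"].max(2)<th).astype(np.uint8);n,l,st,c=cv2.connectedComponentsWithStats(m)
    r=[(tuple(c[i].round(1)),st[i].tolist()) for i in range(1,n) if abs(c[i]-[u,v]).max()<w and st[i,4]>6];return r
for th in(28,40):
    print(th,'top knob',blob(t,269,217,6,th),'grip',blob(t,291,207,6,th))
    print('scene knob',blob(s,243,180,7,th),'grip',blob(s,268,203.6,7,th))
# brass in top (nut)
h=cv2.cvtColor(t["image"],cv2.COLOR_RGB2HSV);m=((h[...,0]>12)&(h[...,0]<25)&(h[...,1]>120)&(h[...,2]>90)).astype(np.uint8)
n,l,st,c=cv2.connectedComponentsWithStats(m);print([(c[i].round(1),st[i]) for i in range(1,n) if abs(c[i]-[269,217]).max()<20])
ys,xs=np.where(l==l[int(217),int(262)]);print(l[217,262],cv2.minEnclosingCircle(np.c_[xs,ys].astype(np.float32)))
print('knob top',plane(t,269.4,216.5,146),'grip',plane(t,291,207.4,97),tri(s,(268,203.6),t,(291,207.4)))
```

```text
28 top knob [] grip [((np.float64(289.8), np.float64(205.8)), [287, 205, 7, 3, 9]), ((np.float64(291.0), np.float64(208.7)), [288, 207, 7, 4, 12])]
scene knob [((np.float64(243.1), np.float64(180.3)), [239, 174, 10, 13, 92])] grip []
40 top knob [((np.float64(267.8), np.float64(219.2)), [265, 214, 9, 9, 18])] grip [((np.float64(290.5), np.float64(207.3)), [286, 204, 10, 8, 50])]
scene knob [((np.float64(243.3), np.float64(180.4)), [239, 174, 10, 13, 104])] grip []
[(array([259.3, 206.9]), array([257, 203,   6,   9,  44], dtype=int32)), (array([267.7, 219.1]), array([260, 210,  18,  17, 132], dtype=int32)), (array([280.2, 217.6]), array([278, 215,   5,   6,  20], dtype=int32)), (array([270.5, 233.6]), array([268, 231,   6,   7,  26], dtype=int32))]
15 ((268.4565124511719, 218.36956787109375), 8.566798210144043)
knob top [515.65264677  -1.48107121 146.        ] grip [540.27729227 -54.99406842  97.        ] (array([540.14108938, -54.9376601 ,  96.01145291]), np.float64(0.5630031195058984))
```

```bash
python3 -m pendant '[[-0.0154,-0.033,0,0,0,0,0.025],[-0.0154,-0.033,0,0,0,0,0.025],[-0.0154,-0.033,0,0,0,0,0.025],[-0.0154,-0.033,0,0,0,0,0.025],[-0.0154,-0.033,0,0,0,-4.2,0.025],[0,0,0,0,0,0,0.025],[0,0,0,0,0,0,0.025]]'
python3 - <<'E'
from bench import arm
from h import *
print(arm.read_state()['joints'])
d=arm.get_image('wrist');np.savez('pics/w1.npz',**d);print(d['xyz'],Rm(d).round(2).tolist())
a=cv2.resize(d["image"],None,fx=1.5,fy=1.5);cv2.imwrite('pics/w1.png',a[:,:,::-1])
E
```

```text
clock: 3.0
position: [502.5, 46.4, 254.8]
ee_rot: [0.71, -0.704, -0.001, 0.001]
contact_force: [0.3, 0.1, 0.3]
gripper_width: 24.8
grasp_force: 0.0
[ 4.14221179e-01  1.81855098e-01 -2.81907750e-01 -7.97588780e-05
 -1.10968156e+00 -4.05859437e-01]
[502.60649786 -26.98228503 372.49724781] [[-1.0, -0.01, -0.01], [-0.01, 0.96, 0.29], [0.0, 0.29, -0.96]]
```

View pics/w1.png

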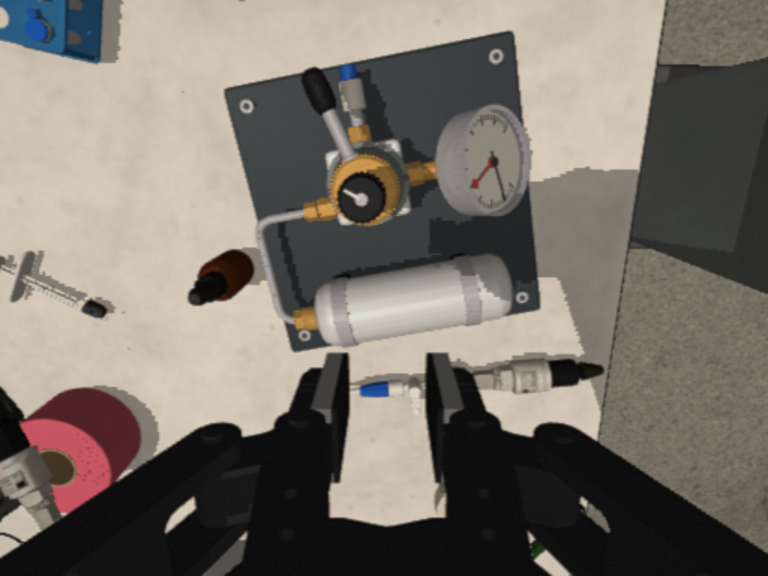

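```bash
cat >> h.py <<'E'
def multi(obs):
    A=np.zeros((3,3));b=np.zeros(3)
    for d,p in obs:
        o,w=ray(d,*p);P=np.eye(3)-np.outer(w,w);A+=P;b+=P@o
    x=np.linalg.solve(A,b);return x,[round(float(np.linalg.norm(np.array(proj(d,x))-p)),1) for d,p in obs]
E
python3 - <<'E'
from h import *
s=load('scene0');t=load('top0');w=load('w1')
C,e=multi([(s,(216,222.4)),(t,(276,252)),(w,(328,107.3))]);print('dial',C,e)
r,e=multi([(s,(217.8,212.4)),(t,(270,247)),(w,(315.3,124.7))]);print('red',r-C,np.linalg.norm(r-C),e)
n,e=multi([(s,(205.6,219.4)),(t,(265,256.4)),(w,(336.7,135.3))]);print('need',n-C,np.linalg.norm(n-C),e)
a,b=r-C,n-C;print('angle',np.arccos(a@b/np.linalg.norm(a)/np.linalg.norm(b)),np.cross(a,b)/np.linalg.norm(np.cross(a,b)))
print('grip',multi([(s,(268,203.6)),(t,(290.7,207.4)),(w,(213.3,60))]))
print('knobtop',plane(w,240,132,146),plane(t,269.4,216.5,146),'scene mid',plane(s,243.2,180.4,135))
I=w["image"];h=cv2.cvtColor(I,cv2.COLOR_RGB2HSV)
m=((h[...,0]>11)&(h[...,0]<26)&(h[...,1]>110)&(h[...,2]>70)).astype(np.uint8);m=cv2.morphologyEx(m,2,np.ones((3,3),np.uint8)) if 0 else m
k,l,st,c=cv2.connectedComponentsWithStats(m);print([(c[i].round(1),st[i].tolist()) for i in range(1,k) if st[i,4]>40])
g=(I.max(2)<32).astype(np.uint8);k,l,st,c=cv2.connectedComponentsWithStats(g);print([(c[i].round(1),st[i].tolist()) for i in range(1,k) if st[i,4]>40 and c[i][1]<180])
E
```

```text
dial [437.19221818 -18.24387983  67.96604269] [0.1, 0.2, 0.7]
red [12.5304756 14.5821897 10.4044991] 21.861076749715938 [0.3, 0.2, 1.1]
need [-10.41697983  25.96681196  -5.3475311 ] 28.4848184365835 [0.4, 0.5, 1.7]
angle 1.2565403385224734 [-0.5878807  -0.06986739  0.80592483]
grip (array([539.38984898, -54.67718049,  95.99519426]), [0.2, 0.4, 1.8])
knobtop [514.30648506  -2.86503425 146.        ] [515.65264677  -1.48107121 146.        ] scene mid [512.10139552  -4.43509054 135.        ]
[(array([239.4,  88.8]), [232, 83, 16, 13, 152]), (array([237.4, 125.5]), [202, 103, 65, 47, 1119]), (array([280.3, 114.6]), [270, 107, 21, 17, 254]), (array([203.1, 212.4]), [196, 204, 16, 16, 198])]
[(array([212.2,  60. ]), [201, 46, 23, 30, 346]), (array([244.9, 123.9]), [226, 115, 31, 31, 129]), (array([159.1, 174.6]), [145, 167, 23, 25, 155])]
```

```bash
python3 -m pendant '[[0.0337,-0.0123,0.018,0,0,0,0.035],[0.0337,-0.0123,0.018,0,0,0,0.035],[0.0337,-0.0123,0.018,0,0,0,0.035],[0,0,0,0,0,-6.6,0.035],[0,0,0,0,0,-6.6,0.035],[0,0,0,0,0,-6.6,0.035],[0,0,0,0,0,-6.5,0.035],[0,0,0,0,0,0,0.035],[0,0,0,0,0,0,0.035]]'
python3 - <<'E'
from bench import arm
from h import *
s=arm.read_state();print(s['joints'],s['contact_force'],s['wrist_torque'])
M=R.from_quat(s['ee_rot']).as_matrix();print(np.degrees(np.arctan2(M[1,0],M[0,0])))
print('need tool',M.T@(np.array([539.5,-54.7,101])-s['position']))
d=arm.get_image('wrist');np.savez('pics/w2.npz',**d)
cv2.imwrite('pics/w2.png',cv2.resize(d["image"],None,fx=1.5,fy=1.5)[:,:,::-1])
E
```

```text
clock: 3.95
position: [538.7, -55.2, 202.7]
ee_rot: [0.851, -0.525, 0.0, -0.0]
contact_force: [0.1, 0.3, 0.3]
gripper_width: 35.3
grasp_force: 0.0
[ 1.97511379e-01  2.89903903e-01 -2.77149862e-01  5.48221621e-06
 -1.00326186e+00  2.67309078e-01] [0.12790341 0.25230916 0.32334573] [ 0.00586549 -0.00287154  0.0299906 ]
-63.367582554648834
need tool [-6.90155883e-02 -8.81052007e-01  1.01659103e+02]
```

View pics/w2.png

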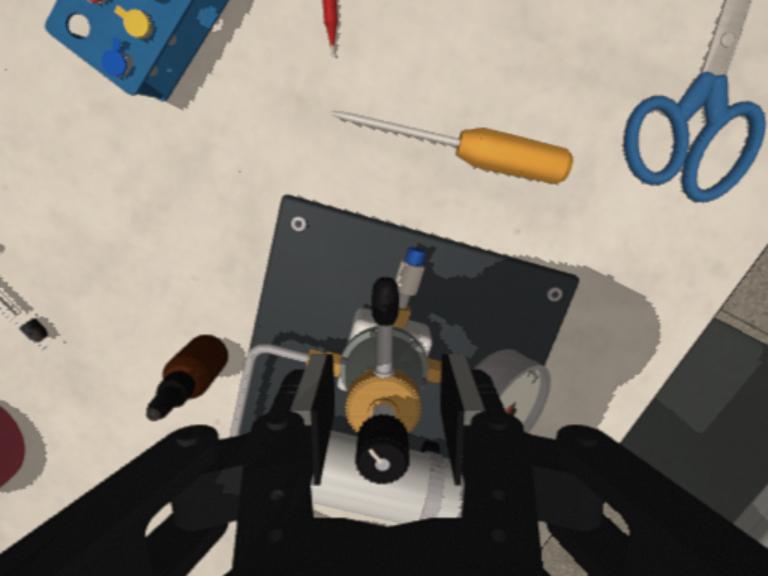

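```bash
python3 -m pendant '[[0,-0.0005,0.03,0,0,0,0.03],[0,-0.0005,0.03,0,0,0,0.03],[0,0,0.03,0,0,0,0.03],[0,0,0.01,0,0,0,0.026],[0,0,0,0,0,0,0.026],[0,0,0,0,0,0,0.026]]'; python3 -c "
from bench import arm
s=arm.read_state();print(s['joints'][5],s['contact_force'],s['wrist_torque'])"
```

```text
clock: 4.6
position: [540.9, -54.7, 103.5]
ee_rot: [0.852, -0.524, 0.001, -0.0]
contact_force: [0.2, 0.2, 0.4]
gripper_width: 25.9
grasp_force: 0.0
0.2687295016966088 [0.17605472 0.23902009 0.38444988] [-0.00335528  0.01321908  0.03496395]
```

```bash
P='import sys
from bench import arm
from h import *
s=arm.read_state();M=R.from_quat(s["ee_rot"]).as_matrix();p=s["position"]-np.array([514,-3,0])
print("az",np.degrees(np.arctan2(p[1],p[0])).round(1),"r",np.hypot(*p[:2]).round(1),"z",p[2].round(1),"toolaz",np.degrees(np.arctan2(M[1,0],M[0,0])).round(1),"Ftool",(M.T@s["contact_force"]).round(1),"T",s["wrist_torque"].round(2),"j6",s["joints"][5].round(2))'; echo "$P">st.py; python3 -m pendant '[[-0.0003,-0.00606,0,0,0,-6,0.026],[-0.0003,-0.00606,0,0,0,-6,0.026],[-0.0003,-0.00606,0,0,0,-6,0.026]]'; python3 st.py
```

```text
clock: 4.9
position: [554.3, -44.8, 104.0]
ee_rot: [0.924, -0.383, -0.0, 0.0]
contact_force: [-2.7, -2.1, 1.6]
gripper_width: 25.9
grasp_force: 1.6
az -46.0 r 58.0 z 104.0 toolaz -45.0 Ftool [-0.4  3.4 -1.6] T [-0.66  0.64  0.01] j6 0.57
```

```bash
python3 -m pendant '[[-0.0003,-0.00606,0,0,0,-6,0.026],[-0.0003,-0.00606,0,0,0,-6,0.026],[-0.0003,-0.00606,0,0,0,-6,0.026],[-0.0003,-0.00606,0,0,0,-6,0.026]]'; python3 st.py;python3 -m pendant '[[-0.0003,-0.00606,0,0,0,-6,0.026],[-0.0003,-0.00606,0,0,0,-6,0.026],[-0.0003,-0.00606,0,0,0,-6,0.026],[-0.0003,-0.00606,0,0,0,-6,0.026],[-0.0003,-0.00606,0,0,0,-6,0.026],[0,0,0,0,0,0,0.026],[0,0,0,0,0,0,0.026]]'; python3 st.py
```

```text
clock: 5.3
position: [568.8, -24.0, 104.4]
ee_rot: [0.983, -0.182, 0.001, -0.0]
contact_force: [-0.9, -1.3, 1.3]
gripper_width: 26.0
grasp_force: 0.6
az -21.0 r 58.7 z 104.4 toolaz -21.0 Ftool [-0.4  1.5 -1.3] T [-0.21  0.23 -0.02] j6 0.96
clock: 6.0
position: [572.1, 6.0, 103.7]
ee_rot: [0.997, 0.075, 0.001, -0.0]
contact_force: [-0.3, -0.4, -0.3]
gripper_width: 26.0
grasp_force: 0.0
az 8.8 r 58.8 z 103.7 toolaz 8.6 Ftool [-0.3  0.3  0.3] T [ 0.   -0.04 -0.01] j6 1.43
```

```bash
python3 -m pendant '[[0,0.001,-0.02,0,0,0,0.03],[0,0,-0.04,0,0,0,0.06],[0,0,-0.045,0,0,0,0.06],[-0.02,0,0,0,0,0,0.06],[0,0,0,0,0,0,0.06],[0,0,0,0,0,0,0.06]]'; python3 st.py
python3 - <<'E'
from bench import arm
from h import *
d=arm.get_image('wrist');np.savez('pics/w3.npz',**d)
w1=load('w1');w2=load('w2')
print(tri(w1,(240,132),w2,(254.7,309.3)))
im=cv2.resize(d["image"],None,fx=1.2,fy=1.2)
t=arm.get_image('top');np.savez('pics/t3.npz',**t)
s=arm.get_image('scene');np.savez('pics/s3.npz',**s)
q=cv2.resize(t["image"][185:265,240:310],None,fx=2.6,fy=2.6,interpolation=2);
r=cv2.resize(s["image"][165:245,195:285],None,fx=2,fy=2,interpolation=2);
o=np.zeros((461,800,3),np.uint8);o[:,:614]=im;o[:208,618:800]=q[:, :182];o[220:380,618:798]=r
cv2.imwrite('pics/w3.png',o[:,:,::-1])
E
```

```text
clock: 6.6
position: [551.5, 1.5, 207.6]
ee_rot: [0.997, 0.076, 0.0, -0.0]
contact_force: [0.1, -0.6, 0.1]
gripper_width: 60.3
grasp_force: 0.0
az 6.8 r 37.8 z 207.6 toolaz 8.7 Ftool [ 0.   0.6 -0.1] T [ 0.04 -0.02 -0.04] j6 1.43
(array([514.22971068,  -2.99045084, 147.02931583]), np.float64(0.0565320738172864))
```

View pics/w3.png

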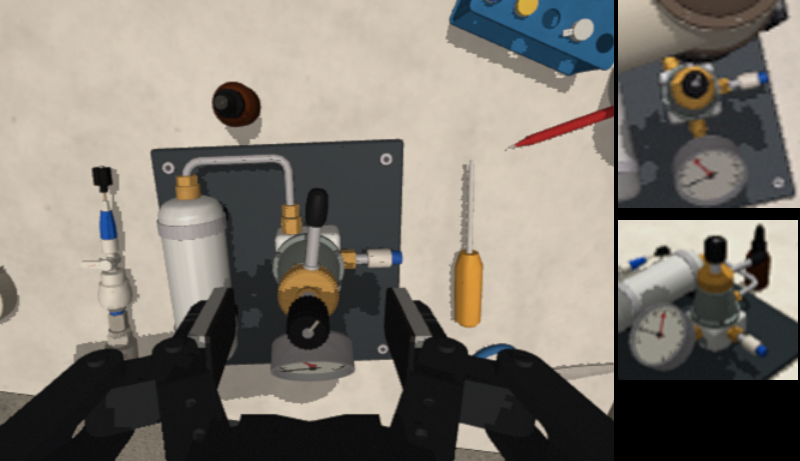

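```bash
cat > dial.py <<'E'
from h import *
yaw=np.arctan2(15.2,77);el=np.radians(54)
X=np.array([np.cos(yaw),np.sin(yaw),0]);n=-X*np.cos(el)+np.array([0,0,1])*np.sin(el)
right=np.cross([0,0,1],n);right/=np.linalg.norm(right);up=np.cross(n,right)   # seen facing the dial
C0=np.array([437.2,-18.2,68.0])
def rect(d,C=C0,S=8,H=30):
    """dial plane -> S px/mm picture, up = up"""
    q=[(-H,H),(H,H),(H,-H),(-H,-H)]
    src=np.float32([proj(d,C+right*a+up*b) for a,b in q]);dst=np.float32([(0,0),(2*H*S,0),(2*H*S,2*H*S),(0,2*H*S)])
    return cv2.warpPerspective(d["image"],cv2.getPerspectiveTransform(src,dst),(2*H*S,2*H*S),flags=cv2.INTER_CUBIC)
def measure(d,C=C0,verb=False):
    S,H=8,30;I=rect(d,C,S,H).astype(int);v,u=np.mgrid[0:2*H*S,0:2*H*S];a=(u+.5)/S-H;b=H-(v+.5)/S
    r=np.hypot(a,b);red=(I[...,0]-I[...,1:].max(2));R_=(red>40)
    lum=I.max(2);ann=(r>7)&(r<17)
    th=np.arctan2(a,b)  # clockwise from up
    def hand(w):
        hist=np.bincount(((th[ann]+np.pi)/(2*np.pi)*360).astype(int)%360,w[ann],360)
        hs=np.convolve(np.r_[hist[-6:],hist,hist[:6]],np.ones(13),'valid');k=np.argmax(hs)
        z=np.exp(1j*th);m=ann&(np.cos(th-((k+.5)/180*np.pi-np.pi))>np.cos(.3));return np.angle((w*z)[m].sum()),hs[k]
    A,ra=hand(np.clip(red-30,0,None)*1.);bg=np.median(lum[ann]);B,rb=hand(np.clip(bg*.75-lum,0,None)*(red<25))
    return A,B,(A-B),ra,rb
E
python3 - <<'E'
from dial import *
for n in('scene0','top0','w1','s3','t3'):
    d=load(n);print(n,np.round(measure(d),2),np.round(proj(d,C0),1))
E
```

```text
scene0 [-6.4000e-01 -1.8200e+00  1.1800e+00  1.0156e+04  5.3510e+03] [215.9 222.3]
top0 [-5.80000e-01 -1.73000e+00  1.14000e+00  1.84720e+04  9.18975e+03] [275.9 252.2]
w1 [-5.90000e-01 -1.96000e+00  1.37000e+00  3.45600e+04  3.90165e+04] [327.5 106.8]
s3 [-6.4000e-01 -1.8200e+00  1.1800e+00  1.3046e+04  6.5655e+03] [215.9 222.3]
t3 [-5.9000e-01 -1.7300e+00  1.1400e+00  2.0118e+04  1.0523e+04] [275.9 252.2]
```

```bash
python3 -m pendant '[[-0.0188,-0.0006,0,0,0,0,0.05],[-0.0187,-0.0006,0,0,0,0,0.05],[0,0,0.025,0,0,0,0.045],[0,0,0.025,0,0,0,0.045],[0,0,0.014,0,0,0,0.045],[0,0,0,0,0,0,0.045],[0,0,0,0,0,0,0.045]]'; python3 st.py
```

```text
clock: 7.45
position: [515.0, -2.8, 143.1]
ee_rot: [0.997, 0.076, -0.0, 0.0]
contact_force: [0.4, -0.6, 0.1]
gripper_width: 45.0
grasp_force: 0.0
az 11.3 r 1.0 z 143.1 toolaz 8.8 Ftool [ 0.3  0.6 -0.1] T [ 0.04 -0.07  0.04] j6 1.41
```

```bash
python3 -m pendant '[[-0.0007,0,0.001,0,0,0,0.015],[0,0,0,0,0,0,0.015],[0,0,0,0,0,0,0.015],[0,0,0,0,0,0,0.015],[0,0,0,0,0,0,0.015]]'; python3 st.py
```

```text
clock: 7.95
position: [514.4, -3.0, 143.1]
ee_rot: [0.997, 0.077, 0.001, 0.0]
contact_force: [0.5, -1.2, 3.1]
gripper_width: 21.1
grasp_force: 58.7
az 6.3 r 0.4 z 143.1 toolaz 8.8 Ftool [ 0.3  1.2 -3.1] T [-0.35 -0.04  0.02] j6 1.41
```

```bash
python3 -m pendant '[[0,0,0,0,0,8,0.015],[0,0,0,0,0,8,0.015],[0,0,0.0001,0,0,8,0.015],[0,0,0,0,0,8,0.015],[0,0,0.0001,0,0,8,0.015],[0,0,0,0,0,8,0.015],[0,0,0.0001,0,0,8,0.015],[0,0,0,0,0,8,0.015],[0,0,0.0001,0,0,8,0.015],[0,0,0,0,0,0,0.015]]'; python3 st.py
python3 - <<'E'
from bench import arm
from dial import *
for n in('scene','top','wrist'):
    d=arm.get_image(n);np.savez(f'pics/{n}4.npz',**d);print(n,np.round(measure(d),2),np.round(proj(d,C0),1))
E
```

```text
clock: 8.95
position: [514.7, -2.4, 142.7]
ee_rot: [0.852, -0.524, 0.001, -0.001]
contact_force: [0.4, 0.7, 4.3]
gripper_width: 21.1
grasp_force: 58.9
az 39.1 r 0.9 z 142.7 toolaz -63.2 Ftool [-0.5 -0.7 -4.3] T [ 0.25 -0.21 -0.11] j6 0.16
scene [-6.60000e-01 -9.90000e-01  3.30000e-01  1.54070e+04  1.42975e+04] [215.9 222.3]
top [-5.80000e-01 -8.90000e-01  3.10000e-01  1.93560e+04  2.14925e+04] [275.9 252.2]
wrist [-5.900000e-01 -1.210000e+00  6.200000e-01  6.121600e+04  6.478375e+04] [372.1 244.2]
```

Run:
```python
from dial import *
def rows(d):
    S,H=8,30;I=rect(d).astype(int)
    out=[]
    for r in(5,8,11,14,17,20,23):
        t=np.radians(np.arange(-180,180,2));v=(H-r*np.cos(t))*S;u=(H+r*np.sin(t))*S
        p=I[v.astype(int),u.astype(int)];red=p[:,0]-p[:,1:].max(1);lum=p.max(1)
        rr=np.clip(red-25,0,None);rd=np.degrees(np.angle((rr*np.exp(1j*t)).sum()))
        dk=np.clip(np.median(lum)*.8-lum,0,None)*(red<25)
        k=np.argsort(dk)[-1];m=np.cos(t-t[k])>np.cos(.25);bd=np.degrees(np.angle((dk*np.exp(1j*t))[m].sum()))
        out.append((r,round(rd),int(rr.max()),round(bd),int(dk.max())))
    return out
for n in('w1','scene4','top4','wrist4'):print(n,rows(load(n)))
o=np.hstack([np.vstack([cv2.resize(rect(load(a)),(290,290)) for a in c]) for c in(('w1','wrist4'),('scene4','top4'))])
cv2.imwrite('pics/final.png',o[:,:,::-1])
```

```text
w1 [(5, -38, 41, -150, 61), (8, -35, 40, -116, 52), (11, -34, 41, -113, 49), (14, -34, 40, -111, 39), (17, -33, 42, -109, 41), (20, -33, 49, -108, 46), (23, -32, 17, -106, 56)]
scene4 [(5, -40, 15, -76, 38), (8, -42, 23, -63, 32), (11, -38, 15, -55, 25), (14, -36, 18, -54, 18), (17, -34, 21, -54, 25), (20, -34, 48, -53, 32), (23, -34, 33, -53, 35)]
top4 [(5, -23, 22, -62, 19), (8, -33, 16, -53, 45), (11, -34, 23, -52, 15), (14, -33, 23, -49, 30), (17, -33, 20, -50, 13), (20, -33, 32, -49, 21), (23, -30, 41, 75, 13)]
wrist4 [(5, -32, 59, 178, 84), (8, -34, 55, -78, 76), (11, -34, 58, -70, 78), (14, -34, 59, -66, 83), (17, -34, 58, -64, 73), (20, -35, 66, -62, 79), (23, 0, 0, -59, 49)]
```

```bash
cat >> dial.py <<'E'
def lines(d,guess=None):
    S,H=8,30;I=rect(d).astype(int);P={0:[],1:[]}
    for r in np.arange(9,21.1,1):
        t=np.radians(np.arange(-180,180,1));v=(H-r*np.cos(t))*S;u=(H+r*np.sin(t))*S
        p=I[v.astype(int),u.astype(int)];red=p[:,0]-p[:,1:].max(1);lum=p[:,1]
        for k,w in((0,np.clip(red-22,0,None)),(1,np.clip(np.median(lum)*.8-p.max(1),0,None)*(red<22))):
            if w.max()<=4: continue
            i=np.argmax(w);m=np.cos(t-t[i])>np.cos(.3);a=np.angle((w*np.exp(1j*t))[m].sum());P[k].append((r*np.sin(a),r*np.cos(a)))
    o=[]
    for k in P:
        vx,vy,x,y=cv2.fitLine(np.float32(P[k]),cv2.DIST_HUBER,0,.01,.01).ravel()
        if vx*x+vy*y<0:vx,vy=-vx,-vy
        o+= [np.arctan2(vx,vy),len(P[k])]
    return np.round([o[0],o[2],o[0]-o[2],o[1],o[3]],2)
E
python3 -c "
from dial import *
for n in('w1','scene0','top0','scene4','top4','wrist4'):print(n,lines(load(n)))"
python3 -m pendant '[[0,0,0,0,0,8,0.015],[0,0,0,0,0,8,0.015],[0,0,0.0001,0,0,1,0.015],[0,0,0,0,0,0,0.015]]'; python3 st.py
python3 - <<'E'
from bench import arm
from dial import *
for n in('scene','top','wrist'):
    d=arm.get_image(n);np.savez(f'pics/{n}5.npz',**d);print(n,lines(d),np.round(measure(d),2),np.round(proj(d,C0),1))
E
```

```text
w1 [-0.54 -1.81  1.26 13.   13.  ]
scene0 [-0.49 -1.83  1.33 13.   12.  ]
top0 [-0.55 -1.81  1.26 13.   10.  ]
scene4 [-0.48 -0.87  0.38 13.   13.  ]
top4 [-0.55 -0.79  0.24 13.   13.  ]
wrist4 [-0.6 -0.9  0.3 13.  13. ]
clock: 9.5
position: [514.9, -2.4, 142.6]
ee_rot: [0.766, -0.643, 0.001, -0.001]
contact_force: [1.1, 1.6, 5.8]
gripper_width: 21.2
grasp_force: 59.0
az 33.1 r 1.0 z 142.6 toolaz -80.0 Ftool [-1.4 -1.3 -5.8] T [ 0.46 -0.32  0.09] j6 -0.14
scene [-0.54 -0.65  0.1  13.   13.  ] [-6.1000e-01 -8.4000e-01  2.3000e-01  1.1467e+04  1.3438e+04] [215.9 222.3]
top [-0.59 -0.62  0.03 13.   13.  ] [-5.6000e-01 -6.9000e-01  1.3000e-01  2.3870e+03  1.9485e+04] [275.9 252.2]
wrist [-0.59 -0.67  0.09 13.   13.  ] [-5.90000e-01 -9.30000e-01  3.30000e-01  6.12240e+04  6.98295e+04] [380.2 211.9]
```

```bash
python3 -m pendant '[[0,0,0,0,0,4,0.015],[0,0,0,0,0,0,0.015],[0,0,0,0,0,0,0.015],[0,0,0,0,0,0,0.045],[0,0,0,0,0,0,0.045],[0,0,0,0,0,0,0.045]]'; python3 st.py
python3 - <<'E'
from bench import arm
from dial import *
for n in('scene','top','wrist'):
    d=arm.get_image(n);np.savez(f'pics/{n}6.npz',**d);print(n,lines(d))
o=np.hstack([np.vstack([cv2.resize(rect(load(a)),(290,290)) for a in c]) for c in(('wrist5','wrist6'),('scene6','top6'))])
cv2.imwrite('pics/final.png',o[:,:,::-1])
E
```

```text
clock: 10.25
position: [512.7, -3.2, 140.9]
ee_rot: [0.742, -0.67, -0.001, 0.001]
contact_force: [0.7, -0.0, 1.3]
gripper_width: 44.9
grasp_force: 0.0
az -169.1 r 1.3 z 140.9 toolaz -84.2 Ftool [ 0.1 -0.7 -1.3] T [-0.   -0.01 -0.01] j6 -0.21
scene [-0.52 -0.62  0.11 12.   13.  ]Traceback (most recent call last):
  File "<stdin>", line 4, in <module>
  File "dial.py", line 32, in lines
    vx,vy,x,y=cv2.fitLine(np.float32(P[k]),cv2.DIST_HUBER,0,.01,.01).ravel()
              ~~~~~~~~~~~^^^^^^^^^^^^^^^^^^^^^^^^^^^^^^^^^^^^^^^^^^^
cv2.error: OpenCV(4.12.0) /io/opencv/modules/imgproc/src/linefit.cpp:618: error: (-215:Assertion failed) npoints2 >= 0 || npoints3 >= 0 in function 'fitLine'
```

Run:
```python
from bench import arm
from dial import *
d=arm.get_image('wrist');np.savez('pics/wrist6.npz',**d);
try: print(lines(d))
except Exception as e: print('hid')
I=rect(d).astype(int);S,H=8,30
for r in(9,12,15,18,20):
    t=np.radians(np.arange(-60,-10,3));p=I[((H-r*np.cos(t))*S).astype(int),((H+r*np.sin(t))*S).astype(int)]
    print(r,'R-G',(p[:,0]-p[:,1]).tolist(),'max',p.max(1).tolist())
```

```text
[-0.54 -0.6   0.06 13.   13.  ]
9 R-G [4, 1, 0, 4, 17, 33, 52, 68, 83, 87, 72, 48, 28, 14, 6, 5, 6] max [126, 85, 57, 54, 72, 101, 126, 145, 151, 146, 140, 143, 152, 165, 174, 178, 178]
12 R-G [6, 6, 4, 0, 0, 12, 38, 62, 84, 86, 66, 37, 16, 6, 5, 6, 6] max [177, 171, 138, 83, 49, 63, 103, 132, 147, 145, 137, 145, 165, 177, 179, 178, 177]
15 R-G [7, 7, 7, 6, 2, -1, 18, 49, 84, 86, 56, 25, 9, 5, 8, 6, 7] max [178, 179, 176, 156, 98, 56, 80, 122, 147, 144, 142, 154, 173, 177, 178, 176, 178]
18 R-G [7, 6, 6, 7, 5, -2, 14, 58, 79, 89, 87, 39, 7, 6, 6, 6, 7] max [177, 177, 179, 179, 147, 79, 57, 114, 144, 149, 145, 150, 175, 177, 176, 176, 177]
20 R-G [7, 7, 7, 6, 6, 1, 2, 51, 84, 87, 88, 83, 54, 8, 7, 7, 6] max [178, 177, 177, 180, 167, 112, 53, 101, 143, 147, 145, 142, 140, 172, 178, 178, 178]
```

```bash
python3 -m pendant '[[0,0,-0.03,0,0,0,0.045],[0,0,-0.034,0,0,0,0.045],[0.0014,-0.03,0,0,0,0,0.035],[0.0014,-0.0293,0,0,0,0,0.035],[0,0,0,0,0,-8,0.035],[0,0,0,0,0,-8,0.035],[0,0,0,0,0,-8,0.035],[0,0,0,0,0,-8,0.035],[0,0,0,0,0,-8,0.035]]';python3 -m pendant '[[0,0,0,0,0,-8,0.035],[0,0,0,0,0,-8,0.035],[0,0,0,0,0,-8,0.035],[0,0,0,0,0,-8,0.035],[0,0,0,0,0,-8,0.035],[0,0,0,0,0,-7,0.035],[0,0,0,0,0,0,0.035],[0,0,0,0,0,0,0.035]]'; python3 st.py
python3 - <<'E'
from bench import arm
from dial import *
for n in('scene','top'):
    d=arm.get_image(n);
    try:print(n,lines(d))
    except Exception:print(n,'hid')
d=arm.get_image('wrist');np.savez('pics/w7.npz',**d)
I=d["image"]
g=(I.max(2)<32).astype(np.uint8);g[260:]=0;k,l,st,c=cv2.connectedComponentsWithStats(g)
for i in range(1,k):
    if st[i,4]>40:print(c[i].round(1),st[i].tolist(),plane(d,*c[i],98).round(1))
for a in(-20,-10,0,3,10):print(a,np.round(proj(d,[514.2+58*np.cos(np.radians(a)),-3+58*np.sin(np.radians(a)),98]),1))
E
```

```text
clock: 11.3
position: [572.8, 0.2, 205.4]
ee_rot: [0.928, -0.374, -0.0, 0.0]
contact_force: [0.4, 0.8, -0.2]
gripper_width: 34.8
grasp_force: 0.0
clock: 12.1
position: [572.9, 0.2, 205.6]
ee_rot: [1.0, 0.023, -0.0, 0.0]
contact_force: [-0.1, 0.0, -0.3]
gripper_width: 34.7
grasp_force: 0.0
az 3.1 r 59.0 z 205.6 toolaz 2.6 Ftool [-0.1 -0.   0.3] T [-0.    0.   -0.03] j6 1.33
scene [-0.53 -0.63  0.1  12.   13.  ]
top [ 0.08 -0.55  0.63  2.   12.  ]
[203.  118.5] [199, 106, 7, 25, 65] [629.3  41.3  98. ]
[181.2 120.8] [168, 110, 25, 24, 408] [627.   56.4  98. ]
[ 86.3 186.7] [78, 179, 16, 19, 206] [576.2 127.4  98. ]
[257.5 200.5] [248, 185, 19, 32, 459] [571.3   0.9  98. ]
[187.8 204.9] [184, 200, 7, 13, 42] [565.4  53.   98. ]
[218.5 249.4] [212, 236, 12, 24, 200] [529.6  29.6  98. ]
[297.4 250.1] [293, 237, 12, 23, 190] [531.9 -32.2  98. ]
[195.4 251.4] [188, 246, 15, 11, 103] [527.1  47.7  98. ]
[320.8 251.4] [314, 246, 15, 11, 111] [531.6 -50.6  98. ]
-20 [289.  205.2]
-10 [276.3 201.4]
0 [262.9 199.6]
3 [258.8 199.6]
10 [249.3 200.2]
```

```bash
python3 -m pendant '[[-0.001,-0.0005,0.03,0,0,0,0.03],[0,0,0.03,0,0,0,0.03],[0,0,0.03,0,0,0,0.03],[0,0,0.012,0,0,0,0.026],[0,0,0,0,0,0,0.024],[0,0,0,0,0,0,0.024]]'; python3 st.py; python3 -m pendant '[[-0.0003,0.00606,0,0,0,6,0.024],[-0.0003,0.00606,0,0,0,6,0.024],[-0.0003,0.00606,0,0,0,6,0.024],[-0.0003,0.00606,0,0,0,6,0.024],[-0.0003,0.00606,0,0,0,6,0.024],[-0.0003,0.00606,0,0,0,6,0.024]]'; python3 st.py
```

```text
clock: 12.85
position: [573.0, 0.8, 104.8]
ee_rot: [1.0, 0.024, 0.001, 0.0]
contact_force: [0.4, -0.1, 0.4]
gripper_width: 24.0
grasp_force: 0.0
az 3.7 r 59.1 z 104.8 toolaz 2.8 Ftool [ 0.4  0.1 -0.4] T [-0.   -0.01 -0.02] j6 1.33
clock: 13.45
position: [564.5, -33.6, 106.0]
ee_rot: [0.958, -0.288, 0.002, -0.001]
contact_force: [-0.8, 0.7, -0.6]
gripper_width: 24.0
grasp_force: 0.6
az -31.3 r 59.0 z 106.0 toolaz -33.5 Ftool [-1.  -0.1  0.6] T [ 0.3  -0.23  0.02] j6 0.76
```

```bash
python3 -m pendant '[[-0.0001,0.00405,0.0005,0,0,4,0.024],[-0.0001,0.00405,0.0005,0,0,4,0.024],[-0.0001,0.00405,0.0005,0,0,4,0.024],[-0.0001,0.00405,0,0,0,4,0.024]]'; python3 st.py; python3 -m pendant '[[-0.0001,0.00405,0,0,0,4,0.024],[-0.0001,0.00405,0,0,0,4,0.024],[-0.0001,0.00405,0,0,0,4,0.024]]'; python3 st.py
```

```text
clock: 13.85
position: [554.3, -45.8, 104.9]
ee_rot: [0.909, -0.418, 0.003, -0.002]
contact_force: [1.2, 0.8, 0.6]
gripper_width: 24.0
grasp_force: 0.6
az -46.8 r 58.8 z 104.9 toolaz -49.4 Ftool [ 0.2 -1.4 -0.6] T [ 0.13 -0.24  0.03] j6 0.5
clock: 14.15
position: [545.3, -52.4, 105.0]
ee_rot: [0.86, -0.51, 0.003, -0.003]
contact_force: [3.1, 2.1, -1.0]
gripper_width: 24.1
grasp_force: 1.8
az -57.7 r 58.5 z 105.0 toolaz -61.4 Ftool [-0.4 -3.7  1.1] T [ 0.62 -0.76  0.01] j6 0.3
```

```bash
python3 -m pendant '[[-0.0001,0.00304,0,0,0,3,0.024],[-0.0001,0.00304,0,0,0,3,0.024]]'; python3 st.py; python3 -m pendant '[[-0.0001,0.00304,0,0,0,3,0.024]]'; python3 st.py;python3 -m pendant '[[-0.0001,0.00304,0,0,0,3,0.024]]'; python3 st.py
```

```text
clock: 14.35
position: [540.5, -54.8, 105.1]
ee_rot: [0.832, -0.554, 0.004, -0.004]
contact_force: [4.4, 2.7, -2.3]
gripper_width: 24.1
grasp_force: 2.4
az -62.9 r 58.2 z 105.1 toolaz -67.3 Ftool [-0.8 -5.1  2.3] T [ 0.61 -1.09  0.04] j6 0.2
clock: 14.45
position: [538.0, -55.9, 105.1]
ee_rot: [0.818, -0.576, 0.004, -0.004]
contact_force: [4.2, 2.7, -2.0]
gripper_width: 24.0
grasp_force: 2.7
az -65.6 r 58.1 z 105.1 toolaz -70.3 Ftool [-1.1 -4.9  2. ] T [ 0.52 -1.37  0.06] j6 0.15
clock: 14.55
position: [535.5, -56.8, 105.2]
ee_rot: [0.802, -0.597, 0.004, -0.004]
contact_force: [5.5, 2.0, -3.7]
gripper_width: 23.7
grasp_force: 3.0
az -68.2 r 58.0 z 105.2 toolaz -73.3 Ftool [-0.4 -5.8  3.7] T [ 0.38 -1.58  0.07] j6 0.09
```

```bash
python3 -m pendant '[[-0.0001,0.00304,0,0,0,3,0.024],[-0.0001,0.00304,0,0,0,3,0.024]]'; python3 st.py; python3 -m pendant '[[-0.0001,0.00304,0,0,0,3,0.024]]'; python3 st.py;python3 -m pendant '[[-0.0001,0.00304,0,0,0,3,0.024]]'; python3 st.py
```

```text
clock: 14.75
position: [530.4, -58.2, 105.3]
ee_rot: [0.77, -0.638, 0.005, -0.005]
contact_force: [7.9, 0.3, -4.5]
gripper_width: 24.1
grasp_force: 3.7
az -73.5 r 57.6 z 105.3 toolaz -79.3 Ftool [ 1.2 -7.7  4.6] T [ 0.05 -2.06  0.03] j6 -0.01
clock: 14.85
position: [527.7, -58.8, 105.3]
ee_rot: [0.753, -0.658, 0.005, -0.005]
contact_force: [7.7, -0.7, -5.1]
gripper_width: 23.7
grasp_force: 4.1
az -76.2 r 57.5 z 105.3 toolaz -82.3 Ftool [ 1.7 -7.5  5.3] T [-0.15 -2.23  0.07] j6 -0.06
clock: 14.95
position: [525.1, -59.2, 105.4]
ee_rot: [0.736, -0.677, 0.005, -0.006]
contact_force: [9.2, -1.3, -6.0]
gripper_width: 24.3
grasp_force: 4.5
az -78.8 r 57.3 z 105.4 toolaz -85.3 Ftool [ 2.1 -8.9  6.2] T [-0.37 -2.44  0.06] j6 -0.12
```

```bash
python3 -m pendant '[[-0.0001,0.00304,0,0,0,3,0.024],[-0.0001,0.00304,0,0,0,3,0.024]]'; python3 st.py; python3 -m pendant '[[-0.0001,0.00304,0,0,0,3,0.024]]'; python3 st.py;python3 -m pendant '[[-0.0001,0.00304,0,0,0,3,0.024]]'; python3 st.py
```

```text
clock: 15.15
position: [519.5, -59.7, 105.6]
ee_rot: [-0.699, 0.715, -0.005, 0.006]
contact_force: [9.4, -3.3, -4.4]
gripper_width: 23.7
grasp_force: 4.6
az -84.5 r 57.0 z 105.6 toolaz -91.3 Ftool [ 3.1 -9.4  4.6] T [-0.92 -2.4  -0.04] j6 -0.22
clock: 15.25
position: [516.7, -59.7, 105.7]
ee_rot: [-0.68, 0.733, -0.005, 0.006]
contact_force: [10.5, -4.7, -5.2]
gripper_width: 23.9
grasp_force: 4.9
az -87.2 r 56.7 z 105.7 toolaz -94.2 Ftool [  3.9 -10.8   5.4] T [-1.32 -2.63  0.05] j6 -0.28
clock: 15.35
position: [513.9, -59.5, 105.8]
ee_rot: [-0.661, 0.75, -0.005, 0.007]
contact_force: [9.7, -5.2, -4.4]
gripper_width: 24.2
grasp_force: 5.7
az -90.1 r 56.5 z 105.8 toolaz -97.2 Ftool [  3.9 -10.2   4.5] T [-1.51 -2.88 -0.05] j6 -0.33
```

```bash
python3 -m pendant '[[0.0007,0.003,0,0,0,0,0.024],[0.0007,0.003,0,0,0,1,0.024]]'; python3 st.py; python3 -m pendant '[[0.0005,0.003,0,0,0,2,0.024]]'; python3 st.py
```

```text
clock: 15.55
position: [508.1, -60.0, 105.9]
ee_rot: [-0.655, 0.755, -0.006, 0.007]
contact_force: [10.9, -3.5, -5.6]
gripper_width: 24.1
grasp_force: 5.6
az -95.9 r 57.3 z 105.9 toolaz -98.1 Ftool [  1.9 -11.2   5.7] T [-1.02 -2.96  0.04] j6 -0.35
clock: 15.65
position: [505.3, -59.8, 105.9]
ee_rot: [-0.642, 0.767, -0.006, 0.008]
contact_force: [9.8, -2.8, -5.4]
gripper_width: 24.0
grasp_force: 4.9
az -98.7 r 57.5 z 105.9 toolaz -100.2 Ftool [  1.  -10.1   5.6] T [-0.69 -2.73 -0.01] j6 -0.38
```

Run:
```python
from bench import arm
from dial import *
s=arm.read_state();print(s['contact_force'])
for n in('scene','top','wrist'):
    d=arm.get_image(n);np.savez(f'pics/{n}8.npz',**d)
    try:print(n,lines(d),np.round(proj(d,C0)))
    except Exception:print(n,'hid',np.round(proj(d,C0)))
I=d["image"]
g=(I.max(2)<34).astype(np.uint8);g[285:]=0;k,l,st,c=cv2.connectedComponentsWithStats(g)
for i in range(1,k):
    if st[i,4]>40:print(c[i].round(1),st[i].tolist(),plane(d,*c[i],97).round(1))
for a in(-80,-90,-100):print(a,np.round(proj(d,[514.2+58*np.cos(np.radians(a)),-3+58*np.sin(np.radians(a)),97]),1))
a=cv2.resize(d["image"],None,fx=1.2,fy=1.2);o=np.zeros((480,800,3),np.uint8)
o[:461,:614]=a
for i,n in enumerate(('scene8','top8')):o[i*240:i*240+186,614:800]=cv2.resize(rect(load(n)),(186,186))
cv2.imwrite('pics/m8.png',o[:,:,::-1])
```

```text
[ 9.81749175 -2.78575792 -5.44145217]
scene [-0.52 -0.63  0.1  12.   13.  ] [216. 222.]
top [ 0.18 -0.55  0.72  2.   12.  ] [276. 252.]
wrist hid [389. 288.]
[346.  134.7] [311, 123, 69, 25, 151] [ 459.3 -111.8   97. ]
[302.9 267.3] [282, 235, 50, 50, 1072] [483.9 -56.6  97. ]
[228.9 266.6] [184, 236, 77, 49, 2089] [516.4 -62.5  97. ]
[148.6 283.2] [138, 282, 22, 3, 55] [554.4 -60.3  97. ]
[366.8 283.3] [357, 282, 22, 3, 45] [456.6 -43.7  97. ]
-80 [212.9 273.8]
-90 [234.4 268.8]
-100 [256.8 267.2]
```

```bash
python3 -m pendant '[[0,0.003,0,0,0,3,0.024]]'; python3 st.py; python3 -m pendant '[[0,0.003,0,0,0,3,0.024]]'; python3 st.py;python3 -m pendant '[[0,0.003,0,0,0,3,0.024]]'; python3 st.py
```

```text
clock: 15.9
position: [502.7, -59.2, 106.0]
ee_rot: [-0.621, 0.784, -0.005, 0.008]
contact_force: [12.1, -3.7, -5.3]
gripper_width: 23.9
grasp_force: 6.3
az -101.4 r 57.4 z 106.0 toolaz -103.2 Ftool [  0.9 -12.5   5.5] T [-1.   -3.31  0.02] j6 -0.44
clock: 16.0
position: [500.1, -58.5, 106.1]
ee_rot: [-0.6, 0.8, -0.006, 0.008]
contact_force: [13.0, -4.7, -7.6]
gripper_width: 23.9
grasp_force: 7.6
az -104.0 r 57.2 z 106.1 toolaz -106.2 Ftool [  0.9 -13.6   7.9] T [-1.35 -3.89  0.05] j6 -0.49
clock: 16.1
position: [497.5, -57.7, 106.1]
ee_rot: [-0.579, 0.815, -0.006, 0.009]
contact_force: [15.4, -6.3, -7.4]
gripper_width: 24.2
grasp_force: 7.6
az -106.7 r 57.1 z 106.1 toolaz -109.2 Ftool [  0.9 -16.5   7.8] T [-1.6  -3.8   0.07] j6 -0.55
```

```bash
python3 -m pendant '[[0,-0.003,0,0,0,0,0.024],[0,-0.003,0,0,0,0,0.026],[0,0,0,0,0,0,0.03],[0,0,0,0,0,0,0.03]]'; python3 st.py; python3 -m pendant '[[0,0,-0.03,0,0,0,0.035],[0,0,-0.04,0,0,0,0.035],[0,0,-0.04,0,0,0,0.035],[0,0,0,0,0,0,0.035],[0,0,0,0,0,0,0.035]]';python3 st.py
python3 - <<'E'
from bench import arm
from dial import *
for n in('scene','top','wrist'):
    d=arm.get_image(n);np.savez(f'pics/{n}9.npz',**d)
    try:print(n,lines(d),np.round(proj(d,C0)))
    except Exception:print(n,'hid',np.round(proj(d,C0)))
E
```

```text
clock: 16.5
position: [494.5, -60.3, 102.7]
ee_rot: [-0.579, 0.815, 0.0, 0.0]
contact_force: [0.1, 0.2, 0.1]
gripper_width: 29.6
grasp_force: 0.0
az -108.8 r 60.5 z 102.7 toolaz -109.3 Ftool [-0.2 -0.1 -0.1] T [-0.03 -0.01  0.02] j6 -0.54
clock: 17.0
position: [494.5, -60.1, 213.1]
ee_rot: [-0.579, 0.815, -0.0, 0.001]
contact_force: [0.8, -0.1, -1.3]
gripper_width: 34.9
grasp_force: 0.0
az -108.9 r 60.4 z 213.1 toolaz -109.3 Ftool [-0.2 -0.8  1.3] T [-0.01  0.06  0.01] j6 -0.54
scene [-0.51 -0.62  0.11 12.   13.  ] [216. 222.]
top hid [276. 252.]
wrist [-0.51 -0.57  0.06 13.   13.  ] [333. 210.]
```

```bash
python3 -m pendant '[[0.0109,0.0385,-0.005,0,0,0,0.025],[0.0109,0.0385,-0.005,0,0,0,0.025],[0.0109,0.0385,0,0,0,0,0.025],[0.0109,0.0385,0,0,0,0,0.025],[0,0,0,0,0,7.8,0.025],[0,0,0,0,0,7.8,0.025],[0,0,0,0,0,7.8,0.025],[0,0,0,0,0,7.8,0.025]]'; python3 -m pendant '[[0,0,0,0,0,7.8,0.025],[0,0,0,0,0,7.8,0.025],[0,0,0,0,0,7.8,0.025],[0,0,0,0,0,7.8,0.025],[0,0,0,0,0,7.8,0.025],[0,0,0,0,0,0,0.025],[0,0,0,0,0,0,0.025]]';python3 st.py
python3 - <<'E'
from bench import arm
from dial import *
d=arm.get_image('wrist');np.savez('pics/w10.npz',**d)
print(proj(d,C0),d['xyz'])
try:print(lines(d))
except Exception as e:print('hid')
o=np.zeros((480,800,3),np.uint8);o[:384,:320]=cv2.resize(d["image"],(320,240))[:240].repeat(1,0) if 0 else np.pad(cv2.resize(d["image"],(320,240)),((0,144),(0,0),(0,0)))
o[:,320:800]=rect(d);cv2.imwrite('pics/m10.png',o[:,:,::-1])
E
```

```text
clock: 17.95
position: [334.1, -50.8, 221.3]
ee_rot: [-0.336, 0.942, 0.0, -0.001]
contact_force: [-0.0, 0.3, -1.0]
gripper_width: 25.0
grasp_force: 0.0
clock: 18.65
position: [334.5, -50.8, 221.6]
ee_rot: [-0.006, 1.0, -0.0, -0.001]
contact_force: [0.3, -0.5, 0.2]
gripper_width: 24.8
grasp_force: 0.0
az -165.1 r 185.7 z 221.6 toolaz -179.3 Ftool [-0.3 -0.5 -0.2] T [ 0.02 -0.04  0.01] j6 -1.9
(np.float64(289.53144534329294), np.float64(286.523810114454)) [259.99424768 -51.18423291 339.37996441]
hid
```

View pics/m10.png

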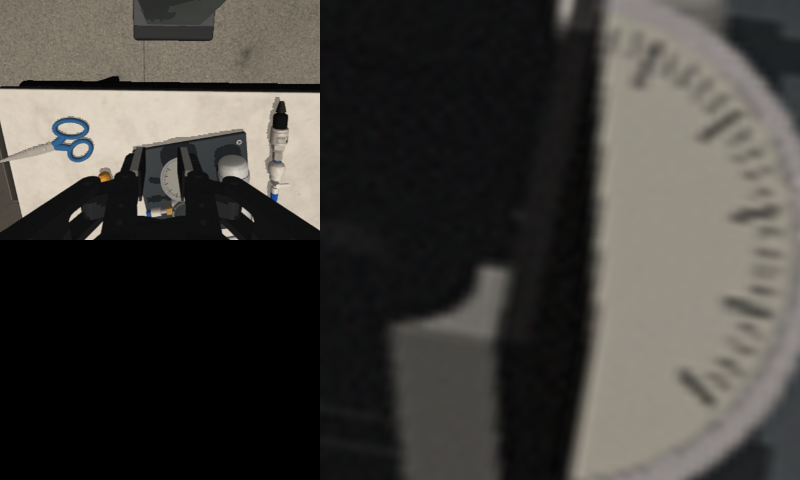

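```bash
python3 -m pendant '[[-0.04,0,0,0,0,0,0.025],[-0.045,0,0,0,0,0,0.025],[0,0,0,0,0,0,0.025],[0,0,0,0,0,0,0.025]]'
python3 - <<'E'
from bench import arm
from dial import *
d=arm.get_image('wrist');np.savez('pics/w11.npz',**d)
print(proj(d,C0),d['xyz'])
try:print(lines(d))
except Exception as e:print('hid')
I=rect(d).astype(int);S,H=8,30
for r in(9,12,15,18,20,22):
    t=np.radians(np.arange(-60,-8,3));p=I[((H-r*np.cos(t))*S).astype(int),((H+r*np.sin(t))*S).astype(int)]
    print(r,'R-G',(p[:,0]-p[:,1]).tolist(),'max',p.max(1).tolist())
for n in('scene9','top9'):
    w=load(n);I=rect(w).astype(int);print(n)
    for r in(10,15,20):
        t=np.radians(np.arange(-60,-8,3));p=I[((H-r*np.cos(t))*S).astype(int),((H+r*np.sin(t))*S).astype(int)]
        print(r,'R-G',(p[:,0]-p[:,1]).tolist(),'max',p.max(1).tolist())
E
```

```text
clock: 19.1
position: [420.0, -49.9, 221.2]
ee_rot: [-0.005, 1.0, -0.0, -0.001]
contact_force: [-0.8, -0.2, -0.3]
gripper_width: 24.9
grasp_force: 0.0
(np.float64(292.4767260771774), np.float64(203.91443631240563)) [345.59004379 -50.12052045 339.07493616]
[-5.1e-01 -5.1e-01 -1.0e-02  1.3e+01  1.3e+01]
9 R-G [6, 6, 6, 6, 5, 4, 2, 3, 14, 26, 29, 20, 12, 4, 4, 5, 5, 6] max [134, 134, 134, 132, 122, 99, 76, 48, 47, 71, 106, 126, 132, 135, 135, 134, 133, 133]
12 R-G [6, 6, 7, 6, 6, 5, 5, 2, 9, 28, 33, 19, 8, 5, 6, 6, 6, 6] max [134, 134, 134, 134, 135, 133, 126, 82, 50, 64, 102, 125, 132, 134, 133, 134, 134, 134]
15 R-G [5, 5, 6, 5, 5, 6, 7, 4, 3, 21, 39, 21, 6, 4, 5, 6, 6, 6] max [132, 133, 133, 132, 132, 134, 136, 113, 62, 53, 102, 123, 134, 134, 133, 134, 133, 134]
18 R-G [6, 6, 6, 6, 6, 5, 6, 13, 12, 13, 39, 34, 9, 5, 6, 5, 6, 5] max [134, 133, 133, 133, 133, 133, 134, 126, 66, 45, 96, 121, 130, 134, 133, 132, 133, 132]
20 R-G [6, 5, 6, 5, 5, 5, 23, 63, 36, 9, 56, 74, 50, 14, 4, 6, 6, 6] max [134, 132, 133, 133, 133, 133, 127, 106, 71, 40, 93, 111, 113, 127, 132, 133, 133, 134]
22 R-G
[... 419 characters left out ...]
 119, 99, 86, 85, 97, 112, 128, 138, 147, 155, 155, 153, 152, 152]
20 R-G [1, 2, 2, 2, 4, 7, 11, 24, 35, 45, 46, 38, 25, 11, 3, 1, 1, 2] max [152, 153, 150, 149, 140, 125, 108, 92, 88, 97, 119, 139, 145, 148, 151, 151, 151, 151]
top9
10 R-G [5, 5, 5, 4, 5, 6, 8, 10, 13, 17, 19, 19, 17, 15, 11, 8, 7, 5] max [140, 137, 131, 125, 117, 104, 94, 85, 81, 82, 89, 98, 108, 118, 126, 133, 137, 138]
15 R-G [6, 6, 5, 5, 5, 4, 5, 6, 9, 12, 14, 12, 8, 4, 3, 3, 5, 6] max [139, 139, 139, 139, 138, 133, 122, 107, 93, 85, 88, 96, 107, 114, 117, 117, 111, 105]
20 R-G [5, 5, 6, 6, 6, 5, 5, 5, 5, 6, 6, 5, 5, 7, 7, 7, 6, 6] max [139, 135, 127, 122, 116, 109, 103, 96, 93, 94, 96, 98, 100, 102, 102, 103, 103, 103]
```

```bash
python3 -c "
from bench import arm
print(arm.job_done())"
```

```text
the job is handed in; nothing more can be done
None
```

I handed the job in at about 19 s: I slackened the lock nut, turned the knob until the needle lay within about 0.03 rad of the red hand, and pulled the nut tight at roughly 14–16 N. I re-measured the needle once the nut was tight, the arm was touching nothing, and no verdict came back.

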